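# Balance a centrifuge rotor on the domed balancing head

## Task

Set up the static balance check for the centrifuge rotor: first fit the blue domed head on the stand's cross-shaped stub, turned so that its notches go over the four teeth and it drops fully home. Then take the white rotor disc off the slanted holder by its black knob, bring it level, and set it gently on the crown of the dome so that it stays balanced there, level and at rest, when you let go. Leave the other things on the bench as they stand.

Things in the scene. Friction and masses are not known exactly. Their poses are not given: they have to be found in the camera images.
- stand_seat (a point): Balancing stand, fixed: dark round foot 90 mm across, then a column 54 mm across whose flat top (the seat) is 30 mm above the worktop; on it a steel cross: two crossed ribs 40 mm long, 12 mm thick, 20 mm high, ends and tops rounded (6 mm radius). This point: centre of the seat at the foot of the cross. x and y run along the ribs, z up; the same every quarter turn.
- head_mid (a point): Point on the axis of the loose domed head, 27 mm above its bottom. Head: 54 mm across, 48 mm high, 0.25 kg, standing dome up on the worktop. x and y run along the two crossing slots in its underside, z up through the crown. Fully home on the stand this point is 27 mm above the seat.
- rotor_knob (a point): Centre of the rotor's black knob (24 mm across, 44 mm long), on the axis, 32 mm above the rotor's flat underside and 22 mm above the disc's top face; z points out along the knob. At the start the knob leans 30 degrees from vertical, towards the low side of the slanted holder.
- holder_mid (a point): Grey slanted holder, fixed: plate 100 x 100 mm sloping 30 degrees, low at its -x side (towards the robot), with two pins 9 mm high at the low side that stop the rotor. This point: middle of the plate's upper face, 45 mm above the worktop, under the centre of the rotor's underside; z vertical, x points uphill in plan.
- tip_box_mid (a point): Bystander: yellow box of pipette tips with a clear lid, 68 x 118 x 71 mm; its centre.
- tape_roll_mid (a point): Bystander: roll of cream tape lying flat, 62 mm across, 18 mm high; its centre.
- marker_0_mid (a point): Bystander: white and blue marker pen lying down, 131 mm long, 10 mm thick; its centre.
- dropper_red_mid (a point): Bystander: small white dropper bottle with red cap, 29 mm across, 85 mm high, standing; its centre.
- dropper_blue_mid (a point): Bystander: small white dropper bottle with blue cap, 29 mm across, 85 mm high, standing; its centre.
- brown_bottle_mid (a point): Bystander: brown bottle with white cap, 50 mm across, 99 mm high, standing; its centre.
- head: The domed head; origin at the centre of its underside. Blue skirt 0 to 22 mm, cut through by two crossing slots 16 mm wide (four side notches; 2 mm play beside each rib; fits at any quarter turn); solid blue collar 22 to 38 mm; steel dome up to 48 mm, radius of curvature 70 mm at the crown. Four orange lines on the dome run out above the notches.
- rotor: The loose rotor, 0.2 kg: white flat-bottomed disc 96 mm across, 10 mm thick, with six blue-edged pockets and the knob in the middle of its top. Origin at the centre of its underside, z out along the knob. Centre of mass on the axis, 7 mm above the underside. Let go on the dome, it leans about 1 degree, rolling to the side it is off, for each 1 mm its axis was off the crown.
Mind the look-alikes: they are no part of the job. Leave any green or orange look-alike of the part that bears stand_seat alone.

How it is judged:
By the outcome, as a careful person would: the job done as asked, in the order asked, and still so for the second after the job is handed in, with the robot touching nothing.
It also fails if it takes over 64 s, if anything falls off the work surface, if the arm or the gripper's body presses on something with over 40 N, if the wrist force passes 120 N, or if a joint passes its speed limit or range.

## Robot

A 6-joint arm with a two-finger parallel gripper is mounted at the origin on a cart in front of the work surface, level with it; the furniture and walls round the work are solid. World frame = base frame: x ahead of the robot, y to its left, z up, the work surface at z = 0. Lengths are in m, angles in rad, forces in N, time in s.
With the tool pointing down it reaches from about 0.275 to 0.75 m from the base axis. Payload 10.2 kg.
Tool frame: the origin (TCP) lies on the centre line of the jaws, within the pads' length; the fingertips stand arm.finger_overhang ahead of it and the grasp point (between the pads) lies 8 mm behind it (arm.finger_overhang is the distance from the TCP to the fingertips, in m); z points along the fingers, y is the line along which they close (so a half turn about z gives the same grasp; the last joint's range is limited). The gripper opens to 85 mm and grips with 20 to 120 N. Pads are 22 mm wide; open, the fingers measure 114 mm over their backs; the gripper's body (76 mm by 85 mm) begins 54 mm behind the grasp point. The pads swing forward as they close: fully open they stand 13 mm farther back than shut.
Start: joints at [1.081, 0.313, 1.498, -0, 1.331, -0.223], TCP at [0.138, 0.506, 0.242] pointing down, gripper open.
Joint ranges: [-2.94, 2.94], [-0.97, 2.17], [0.19, 2.56], [-1.23, 4.37], [0.02, 3.11], [-2.88, 2.88]. Speed limits (rad/s): [2.39, 2.39, 3.01, 3.14, 3.14, 3.14].

## Interface

Orientations are given as a 3x3 rotation matrix whose columns are the frame's x, y, z axes.
In Python, from station import arm gives the robot as it stands.
- The arm moves only by the shell command python3 -m crank 'ROWS' [OPENING] [FORCE]. ROWS is JSON, a list of rows, each a list of 4 numbers: the shift along the tool's x, y, z in m, then the turn about the tool's z in degrees. In form: [[x, y, z, spin], ...]. A call has 1 to 12 rows; each row is the pose to reach, as a shift and turn from the pose commanded when the call began, along the tool's axes at that moment; what a row does not reach only later rows make up. A row lasts 1/8 s, in which the tool goes at most 62.5 mm and 10.7 degrees, less where a joint would pass 70% of its speed; a pose out of reach is approached as far as the arm can. A call with a gripper value outside its range is refused whole. OPENING is the opening in per cent of the stroke, from 0 (shut) to 100 (fully open), set as the call begins (- or left out, the last holds). The fingers move at their own pace and stop on an object; FORCE is the grip in N (left out, the last holds). Time passes only in rows, so rows that repeat a pose let the fingers close. It gives the time, the measured TCP pose, the force, the opening and the grip force at its end, in the units of the state.
- arm.read_state(): the state, without advancing time (a new reading comes with each control period).
- arm.read_camera(name): name is "scene" or "top"; returns the picture (384x512x3 uint8, red, green, blue); there is no depth.
- arm.get_calibration(name): a dict with "camera_matrix" (3x3 intrinsics, pixels), "R" (3x3) and "t" (3): a world point X has camera coordinates R X + t. Camera axes: x right, y down, z forward; pixel columns grow to the right and rows downward; lengths in m; the calibration is good to about 2 mm. A picture is of the moment at which its call begins. get_calibration takes no time and is no camera call.
- arm.finish_job(): hands the job in; it is judged then, once.
The state is a dict: "time_s": time; "q": joint angles; "qvel": joint speeds; "joint_efforts": joint torques, N m; "tcp_pos": TCP position; "ee_rot": TCP orientation; "contact_force": force on the tool from outside, world axes, zero at the start; "moment": the same for the moment, N m; "opening": finger opening in m; "gripper_force": force on a finger pad.
Only numpy, scipy, OpenCV 4.12 (cv2) and the standard library are available. Lean on these libraries where they do the work, as an engineer would, in place of code of your own. Each camera call takes 0.05 s, during which the arm holds its last target. There are 200 camera calls.

## Working session

There is one attempt and no reset: what is moved stays moved. The work goes in short steps, Python scripts to look and compute and a shell command to move; the robot and the scene stay as the last step left them, time stands still between calls to the robot, and variables do not carry over. Pictures are saved under pics/ and viewed, at most 10 in all, crops included, and the job is handed in when it is done.

```bash
ls; mkdir -p pics; python3 - <<'E'
from station import arm
import cv2,numpy as np
for n in("scene","top"):
    im=arm.read_camera(n); cv2.imwrite(f"pics/{n}0.png",cv2.resize(im[:,:,::-1],(800,600),interpolation=cv2.INTER_CUBIC)); np.save(f"pics/{n}0.npy",im)
    c=arm.get_calibration(n); print(n,c["camera_matrix"].round(1).tolist(),c["R"].round(3).tolist(),c["t"].round(3).tolist(), (-c["R"].T@c["t"]).round(3))
s=arm.read_state(); print(s["time_s"],s["tcp_pos"],s["ee_rot"].round(3) if hasattr(s["ee_rot"],"round") else s["ee_rot"],arm.finger_overhang,s["opening"])
E
```

```text
pics
scene [[499.7, 0.0, 255.2], [0.0, 499.7, 188.0], [0.0, 0.0, 1.0]] [[0.604, -0.797, -0.007], [-0.554, -0.413, -0.723], [0.573, 0.441, -0.691]] [-0.36, 0.371, 0.904] [-0.095 -0.532  0.89 ]
top [[357.5, 0.0, 254.0], [0.0, 357.5, 191.8], [0.0, 0.0, 1.0]] [[-0.01, -1.0, 0.027], [-0.995, 0.008, -0.098], [0.097, -0.028, -0.995]] [-0.016, 0.593, 0.875] [0.505 0.004 0.928]
0.1 [0.13833    0.50623813 0.24180342] [[-0.965  0.264 -0.001]
 [ 0.264  0.965 -0.001]
 [ 0.    -0.001 -1.   ]] 0.011 0.0854190080023875
```

View pics/scene0.png

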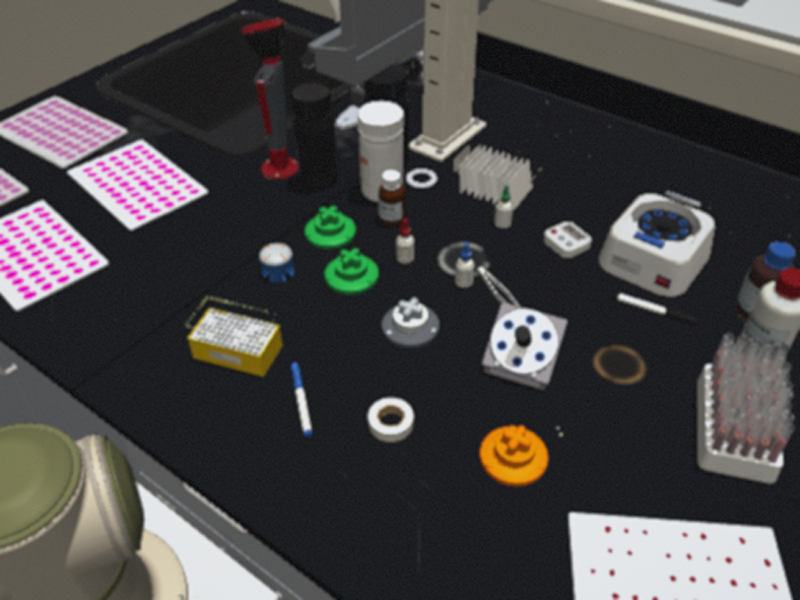

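View pics/top0.png

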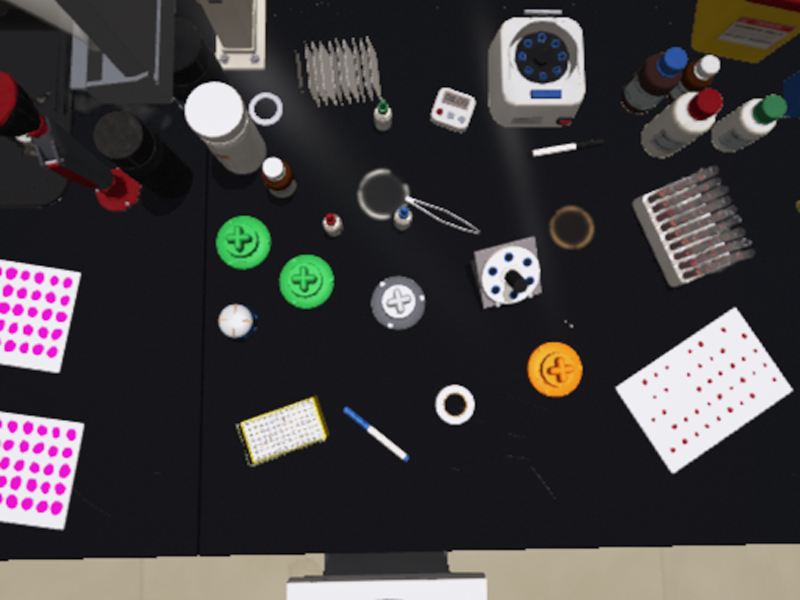

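Candidates for the stand (800×600 top view): grey (398,300), green (243,242) and (306,281), orange (554,369). The grey one with the steel cross fits, because green and orange are named as look-alikes. I'll confirm it in a crop, along with the head and the rotor.

```bash
cat > h.py <<'E'
import numpy as np,cv2
from station import arm
def ray(n,uv):
    c=arm.get_calibration(n);R,t=np.array(c["R"]),np.array(c["t"])
    return -R.T@t, R.T@np.linalg.solve(c["camera_matrix"],[*uv,1.])
def plane(n,uv,z):
    o,d=ray(n,uv); return o+d*(z-o[2])/d[2]
def proj(n,X):
    c=arm.get_calibration(n);p=np.array(c["camera_matrix"])@(np.array(c["R"])@X+c["t"]);return p[:2]/p[2]
def tri(a,b):
    A=[];B=[]
    for n,uv in(("top",a),("scene",b)):
        o,d=ray(n,uv);d/=np.linalg.norm(d);P=np.eye(3)-np.outer(d,d);A.append(P);B.append(P@o)
    return np.linalg.solve(sum(A),sum(B))
def crop(im,u,v,w=20,s=10):
    u,v=int(u),int(v);return cv2.resize(im[v-w:v+w,u-w:u+w,::-1],None,fx=s*20/w/1.5,fy=s*20/w/1.5,interpolation=cv2.INTER_NEAREST)
E
python3 - <<'E'
from h import *
T=np.load("pics/top0.npy");S=np.load("pics/scene0.npy")
r=[np.hstack([crop(T,152,205),crop(T,255,192),crop(T,326,175,30)]),np.hstack([crop(S,177,168),crop(S,263,204),crop(S,336,220,30)])]
i=np.vstack(r);print(i.shape);cv2.imwrite("pics/crops.png",i)
E
```

```text
(534, 801, 3)
```

View pics/crops.png

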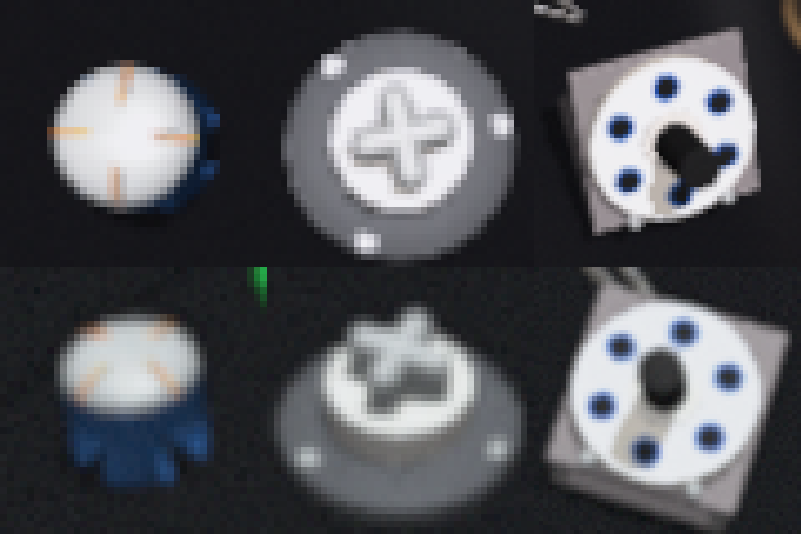

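The crops show the blue head with its four orange lines, the grey stand with its steel cross, and the rotor on the holder with its knob leaning down-right. The grey stand is confirmed. Next I measure the poses.

```bash
python3 - <<'E'
from h import *
T=np.load("pics/top0.npy").astype(int);S=np.load("pics/scene0.npy").astype(int)
def blob(im,box,f):
    x0,y0,x1,y1=box;m=f(im[y0:y1,x0:x1]).astype(np.uint8)
    n,l,st,c=cv2.connectedComponentsWithStats(m);k=1+np.argmax(st[1:,4])
    pts=np.argwhere(l==k)[:,::-1].astype(np.int32);h=cv2.convexHull(pts)
    e=cv2.fitEllipse(h); return c[k]+[x0,y0],np.array(e[0])+[x0,y0],e[1],st[k,4]
wh=lambda I:(I.min(2)>110)
hd=lambda I:(I.max(2)>50)
a=blob(T,(138,188,172,222),wh);b=blob(S,(160,155,196,185),wh);print("dome",a,b)
print(" dome top@42",plane("top",a[1],.042),"tri",tri(a[1],b[1]))
sil=blob(T,(138,188,172,222),hd);print(" sil",sil)
a=blob(T,(235,172,278,214),lambda I:I.min(2)>170);b=blob(S,(240,184,286,222),lambda I:I.min(2)>150);print("seat",a,b,plane("top",a[1],.030))
a=blob(T,(232,168,280,216),lambda I:I.min(2)>60);b=blob(S,(238,180,288,232),lambda I:I.min(2)>60);print("foot",a,plane("top",a[1],.006))
a=blob(T,(300,150,355,203),wh);b=blob(S,(306,190,366,250),lambda I:I.min(2)>160);print("rotor",a,b,tri(a[1],b[1]),plane("top",a[1],.0537),plane("scene",b[1],.0537))
# orange line ends
P=[plane("top",(132+x/6.667,185+y/6.667),.041) for x,y in((127,68),(50,132),(116,195),(197,137))]
print("orange",np.array(P).round(4).tolist(),np.mean(P,0))
for i,j in((0,2),(1,3)): d=P[i]-P[j];print(np.degrees(np.arctan2(d[1],d[0]))%90)
# cross : grad ends approx
P=[plane("top",(235+(x-267)/6.667,172+y/6.667),.050) for x,y in((400,92),(447,130),(410,182),(358,146))]
print("cross",np.mean(P,0))
for i,j in((0,2),(1,3)): d=P[i]-P[j];print(np.degrees(np.arctan2(d[1],d[0]))%90)
# holder low edge pins, low-edge corners, and high-edge corners
q=lambda x,y,z:plane("top",(296+(x-534)/4.444,145+y/4.444),z)
for A,B in((q(634,222,.025),q(730,197,.025)),(q(567,72,.07),q(741,29,.07)),(q(596,235,.02),q(760,188,.02))):
    d=A-B;print("holder x yaw",np.degrees(np.arctan2(d[1],d[0]))-90,A.round(3),B.round(3))
kt=q(703,172,.092);print("knobtop",kt, tri((296+(703-534)/4.444,145+172/4.444),(306+(660-534)/4.444,190+(365-267)/4.444)))
E
```

```text
dome (array([150.08474576, 204.7259887 ]), array([150.04246235, 204.67093468]), (20.80706787109375, 21.151342391967773), np.int32(354)) (array([175.96888889, 162.32888889]), array([176.00749397, 162.30145931]), (13.77246379852295, 20.12710189819336), np.int32(225))
 dome top@42 [0.56228051 0.23561772 0.042     ] tri [0.56311153 0.23509378 0.04062822]
 sil (array([150.93676815, 204.94145199]), array([151.76018143, 205.1213398 ]), (22.206478118896484, 25.869749069213867), np.int32(427))
seat (array([254.80733945, 191.96024465]), array([254.7076683 , 192.29709816]), (20.784242630004883, 21.340370178222656), np.int32(327)) (array([262.49777778, 200.61333333]), array([262.24545097, 200.19340706]), (18.10606575012207, 22.258852005004883), np.int32(225)) [ 0.59205266 -0.02305622  0.03      ]
foot (array([254.33825079, 193.32349842]), array([254.35255051, 193.29912949]), (34.43318176269531, 34.680416107177734), np.int32(949)) [ 0.5917691  -0.02283092  0.006     ]
rotor (array([324.97094017, 172.96495726]), array([325.05031967, 173.46318817]), (42.5260124206543, 53.25297546386719), np.int32(1170)) (array([335.38602941, 218.06801471]), array([335.03242874, 218.42717743]), (43.041419982910156, 44.16905975341797), np.int32(1088)) [ 0.63696114 -0.20015242  0.04289521] [ 0.63542224 -0.19774129  0.0537    ] [ 0.62753368 -0.20431623  0.0537    ]
orange [[0.5858, 0.2338, 0.041], [0.5623, 0.2617, 0.041], [0.5388, 0.237, 0.041], [0.5599, 0.2077, 0.041]] [0.5616816  0.23504299 0.041     ]
86.09969744795212
87.53243032278631
cross [ 0.58930998 -0.02443594  0.05      ]
5.691530431911099
9.777438395997152
holder x yaw 14.04496078888586 [ 0.584 -0.186  0.025] [ 0.598 -0.242  0.025]
holder x yaw 13.630510224740377 [ 0.664 -0.142  0.07 ] [ 0.687 -0.239  0.07 ]
holder x yaw 15.42021226596502 [ 0.578 -0.165  0.02 ] [ 0.604 -0.261  0.02 ]
knobtop [ 0.6050643  -0.20958902  0.092     ] [ 0.60529849 -0.20939268  0.09628282]
```

```bash
python3 - <<'E'
from h import *
# rectified view (0.25 mm/px) of plane z=.05 about the stand, from both cameras
C=np.array([.5915,-.0235])
out=[]
for n in("top","scene"):
    im=np.load(f"pics/{n}0.npy"); 
    w=[(C[0]+a,C[1]+b) for a,b in((.03,.03),(.03,-.03),(-.03,-.03),(-.03,.03))]
    H=cv2.getPerspectiveTransform(np.float32([proj(n,np.array([*p,.049])) for p in w]),np.float32([(0,0),(390,0),(390,390),(0,390)]))
    out.append(cv2.warpPerspective(im,H,(390,390),flags=cv2.INTER_CUBIC)[:,:,::-1])
    g=cv2.cvtColor(out[-1],cv2.COLOR_BGR2GRAY).astype(float)
    yy,xx=np.mgrid[:390,:390];best=[]
    for cx in (185,195,205):
      for cy in (185,195,205):
        X=(195-yy+cy-195)*0+(cy-yy);Y=cx-xx;r=np.hypot(X,Y);th=np.arctan2(Y,X);m=(r>60)&(r<125)
        z=((g.max()-g)*np.exp(4j*th))[m].sum();best.append((round(np.degrees(np.angle(z))/4,1),round(abs(z)/1e5)))
    print(n,best)
for o in out:
    for k in range(0,390,65): cv2.line(o,(k,0),(k,389),(0,0,255),1);cv2.line(o,(0,k),(389,k),(0,0,255),1)
cv2.imwrite("pics/rect.png",np.hstack(out))
E
```

```text
top [(np.float64(-16.3), 0), (np.float64(9.5), 1), (np.float64(11.1), 3), (np.float64(-32.3), 0), (np.float64(11.8), 1), (np.float64(11.8), 2), (np.float64(-37.9), 1), (np.float64(18.7), 0), (np.float64(13.5), 2)]
scene [(np.float64(-30.8), 7), (np.float64(-31.2), 5), (np.float64(-31.3), 3), (np.float64(-30.1), 8), (np.float64(-30.5), 7), (np.float64(-30.4), 5), (np.float64(-29.7), 9), (np.float64(-30.2), 8), (np.float64(-30.4), 6)]Traceback (most recent call last):
  File "<stdin>", line 18, in <module>
cv2.error: OpenCV(4.12.0) :-1: error: (-5:Bad argument) in function 'line'
> Overload resolution failed:
>  - Layout of the output array img is incompatible with cv::Mat
>  - Expected Ptr<cv::UMat> for argument 'img'
```

```bash
python3 - <<'E'
from h import *
C=np.array([.5915,-.0235]);out=[]
for n in("top","scene"):
    im=np.load(f"pics/{n}0.npy")
    w=[(C[0]+a,C[1]+b) for a,b in((.03,.03),(.03,-.03),(-.03,-.03),(-.03,.03))]
    H=cv2.getPerspectiveTransform(np.float32([proj(n,np.array([*p,.049])) for p in w]),np.float32([(0,0),(390,0),(390,390),(0,390)]))
    o=np.ascontiguousarray(cv2.warpPerspective(im,H,(390,390),flags=cv2.INTER_CUBIC)[:,:,::-1]);out.append(o)
    o[:]=np.clip((o.astype(float)-60)*1.3,0,255)
    for k in range(0,390,65): cv2.line(o,(k,0),(k,389),(0,0,255),1);cv2.line(o,(0,k),(389,k),(0,0,255),1)
cv2.imwrite("pics/rect.png",np.hstack(out))
E
```

```text
(no output)
```

View pics/rect.png

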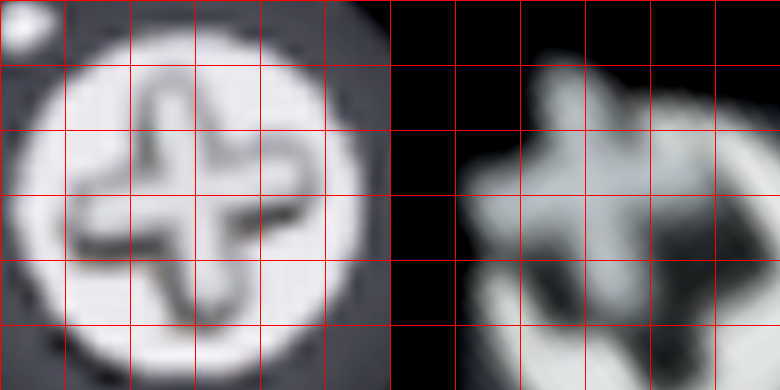

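The rectified view shows the cross centre near pixel (192,194), with arms turned about +11°. My estimates:

| Item | x, y (m) | Yaw |
|---|---|---|
| Stand | (0.592, -0.0235) | 11° |
| Head | (0.562, 0.2355) | -3° |
| Knob centre | (0.6157, -0.2067, 0.073) | holder 14° |

I'll go above the head with the jaws closing along its x axis.

```bash
cat > st.py <<'E'
import sys;from h import *
# st.py x y z yaw(closing axis, deg): shift/spin in tool axes from the measured pose
s=arm.read_state();R=np.array(s["ee_rot"]);p=np.array(s["tcp_pos"]);yw=np.degrees(np.arctan2(R[1,1],R[0,1]))
print("t",s["time_s"],"p",p.round(4),"yaw",yw.round(2),"op",round(s["opening"],4),"q6",round(s["q"][5],2),"F",np.round(s["contact_force"],1))
for i in range(1,len(sys.argv),4):
    x,y,z,w=map(float,sys.argv[i:i+4]);print((R.T@(np.array([x,y,z])-p)).round(4),"spin",round((yw-w+90)%180-90,1))
E
python3 -m crank '[[-0.4806,-0.1491,0.10,60],[-0.4806,-0.1491,0.13,77.7],[-0.4806,-0.1491,0.13,77.7],[-0.4806,-0.1491,0.13,77.7],[-0.4806,-0.1491,0.13,77.7],[-0.4806,-0.1491,0.13,77.7],[-0.4806,-0.1491,0.13,77.7],[-0.4806,-0.1491,0.13,77.7],[-0.4806,-0.1491,0.13,77.7],[-0.4806,-0.1491,0.13,77.7],[-0.4806,-0.1491,0.13,77.7],[-0.4806,-0.1491,0.13,77.7]]' 100 20; python3 st.py .562 .2355 .022 -3
```

```text
time_s: 1.6
tcp_pos: [0.5619, 0.237, 0.113]
ee_rot: [[0.05, 0.999, 0.001], [0.999, -0.05, 0.0], [0.0, 0.001, -1.0]]
contact_force: [-0.1, -0.2, -0.3]
opening: 0.0852
gripper_force: 0.0
t 1.6 p [0.5619 0.237  0.113 ] yaw -2.88 op 0.0852 q6 0.26 F [-0.1 -0.2 -0.3]
[-0.0015  0.0001  0.091 ] spin 0.1
```

```bash
python3 -m crank '[[-0.0015,0,0.05,0],[-0.0015,0,0.08,0],[-0.0015,0,0.091,0],[-0.0015,0,0.091,0]]' 100 20; python3 -m crank '[[0,0,0,0],[0,0,0,0],[0,0,0,0],[0,0,0,0],[0,0,0,0],[0,0,0,0]]' 55 20; python3 st.py .562 .2355 .022 87
```

```text
time_s: 2.1
tcp_pos: [0.5626, 0.2348, 0.0218]
ee_rot: [[0.051, 0.999, 0.0], [0.999, -0.051, 0.0], [0.0, 0.0, -1.0]]
contact_force: [-0.2, -0.3, 0.5]
opening: 0.0855
gripper_force: 0.0
time_s: 2.85
tcp_pos: [0.5633, 0.2346, 0.0226]
ee_rot: [[0.052, 0.999, 0.002], [0.999, -0.052, 0.001], [0.001, 0.002, -1.0]]
contact_force: [-0.5, -0.3, 6.1]
opening: 0.053
gripper_force: 20.4
t 2.85 p [0.5633 0.2346 0.0226] yaw -2.99 op 0.053 q6 0.25 F [-0.5 -0.3  6.1]
[ 0.0008 -0.0013  0.0006] spin -90.0
```

```bash
python3 -m crank '[[0,0,0,0],[0,0,0,0],[0,0,0,0],[0,0,0,-90],[0,0,0,-90],[0,0,0,-90],[0,0,0,-90],[0,0,0,-90],[0,0,0,-90],[0,0,0,-90],[0,0,0,-90],[0,0,0,-90]]' 100 20; python3 -m crank '[[0,0,0,0],[0,0,0,0],[0,0,0,0],[0,0,0,0],[0,0,0,0],[0,0,0,0],[0,0,0,0]]' 55 30; python3 st.py .562 .2355 .022 87
```

```text
time_s: 4.35
tcp_pos: [0.5626, 0.2344, 0.0212]
ee_rot: [[-0.999, 0.049, -0.0], [0.049, 0.999, -0.0], [0.0, -0.0, -1.0]]
contact_force: [0.6, -0.2, 0.1]
opening: 0.0852
gripper_force: 0.0
time_s: 5.22
tcp_pos: [0.5628, 0.2345, 0.0215]
ee_rot: [[-0.999, 0.052, 0.0], [0.052, 0.999, 0.0], [-0.0, 0.0, -1.0]]
contact_force: [-1.3, 0.9, 5.2]
opening: 0.0534
gripper_force: 31.8
t 5.225 p [0.5628 0.2345 0.0215] yaw 87.01 op 0.0534 q6 -1.32 F [-1.3  0.9  5.2]
[ 0.0008  0.001  -0.0005] spin 0.0
```

```bash
python3 -m crank '[[0,0,-0.06,0],[0,0,-0.12,0],[-0.01,-0.06,-0.14,-4],[-0.02,-0.12,-0.14,-8],[-0.03,-0.18,-0.14,-12],[-0.0426,-0.24,-0.14,-14],[-0.0426,-0.2562,-0.12,-14],[-0.0426,-0.2562,-0.08,-14],[-0.0426,-0.2562,-0.075,-14],[-0.0426,-0.2562,-0.075,-14]]' 55 30; python3 st.py .592 -.0235 .085 101
python3 - <<'E'
from h import *
S=arm.read_camera("scene");T=arm.read_camera("top")
u,v=proj("scene",np.array([.592,-.0235,.06]));a,b=proj("top",np.array([.592,-.0235,.06]))
cv2.imwrite("pics/ins1.png",np.hstack([cv2.resize(crop(S,u,v,26),(400,400)),cv2.resize(crop(T,a,b,30),(400,400))]))
E
```

```text
time_s: 6.48
tcp_pos: [0.592, -0.0235, 0.0968]
ee_rot: [[-0.981, -0.191, 0.0], [-0.191, 0.981, -0.0], [0.0, -0.0, -1.0]]
contact_force: [0.9, 0.5, -1.4]
opening: 0.0531
gripper_force: 33.9
t 6.475 p [ 0.592  -0.0235  0.0968] yaw 101.04 op 0.0531 q6 -2.0 F [ 0.9  0.5 -1.4]
[0.     0.     0.0118] spin 0.0
```

View pics/ins1.png

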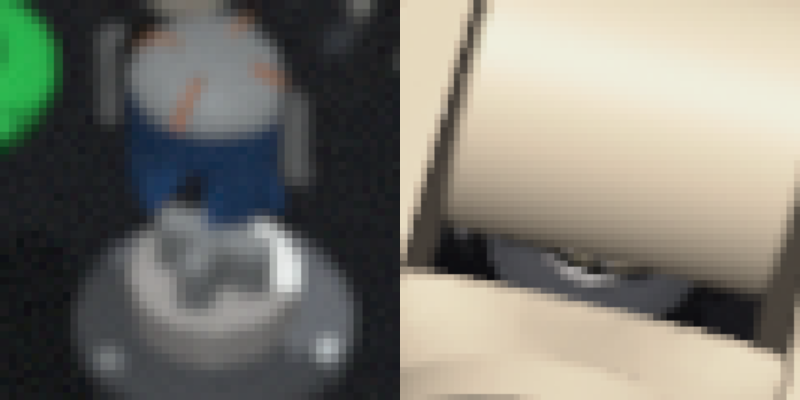

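```bash
python3 -m crank '[[0,0,0.015,0],[0,0,0.02,0],[0,0,0.023,0],[0,0,0.025,0],[0,0,0.027,0],[0,0,0.029,0],[0,0,0.029,0]]' 55 30
```

```text
time_s: 7.45
tcp_pos: [0.5918, -0.0237, 0.0672]
ee_rot: [[-0.982, -0.191, -0.0], [-0.191, 0.982, 0.0], [0.0, 0.0, -1.0]]
contact_force: [-0.5, -0.0, -2.7]
opening: 0.0531
gripper_force: 34.1
```

```bash
python3 -m crank '[[0,0,0.004,0],[0,0,0.008,0],[0,0,0.011,0],[0,0,0.013,0],[0,0,0.0145,0],[0,0,0.0155,0],[0,0,0.0155,0]]' 55 30
```

```text
time_s: 8.32
tcp_pos: [0.5918, -0.0237, 0.0518]
ee_rot: [[-0.982, -0.191, -0.0], [-0.191, 0.982, 0.0], [0.0, 0.0, -1.0]]
contact_force: [-0.7, -0.6, -2.6]
opening: 0.0527
gripper_force: 34.1
```

```bash
python3 -m crank '[[0,0,0.001,0],[0,0,0.002,0],[0,0,0.002,0]]' 55 30; python3 -m crank '[[0,0,0,0],[0,0,0,0],[0,0,0,0],[0,0,0,0]]' 100 30;  python3 st.py .592 -.0235 .052 11
```

```text
time_s: 8.7
tcp_pos: [0.592, -0.0237, 0.0515]
ee_rot: [[-0.982, -0.191, 0.001], [-0.191, 0.982, -0.0], [-0.001, -0.0, -1.0]]
contact_force: [-6.8, 0.5, 11.2]
opening: 0.0529
gripper_force: 35.4
time_s: 9.2
tcp_pos: [0.5918, -0.0237, 0.0497]
ee_rot: [[-0.982, -0.191, -0.0], [-0.191, 0.982, 0.0], [0.0, 0.0, -1.0]]
contact_force: [-0.1, 0.2, -0.2]
opening: 0.0856
gripper_force: 0.0
t 9.2 p [ 0.5918 -0.0237  0.0497] yaw 101.01 op 0.0856 q6 -2.0 F [-0.1  0.2 -0.2]
[-0.0002  0.0001 -0.0023] spin -90.0
```

```bash
python3 -m crank '[[0,0,-0.002,30],[0,0,-0.002,60],[0,0,-0.002,90],[0,0,-0.002,90],[0,0,-0.002,90],[0,0,-0.002,90],[0,0,-0.002,90],[0,0,-0.002,90],[0,0,-0.002,90],[0,0,-0.002,90]]' 100 20; python3 -m crank '[[0,0,0,0],[0,0,0,0],[0,0,0,0],[0,0,0,0],[0,0,0,0],[0,0,0,0]]' 55 20; python3 -m crank '[[0,0,0,0],[0,0,0,0],[0,0,0,0],[0,0,0,0]]' 100; python3 st.py .592 -.0235 .052 11
```

```text
time_s: 10.45
tcp_pos: [0.5918, -0.0237, 0.0517]
ee_rot: [[-0.192, 0.981, -0.0], [0.981, 0.192, 0.0], [0.0, -0.0, -1.0]]
contact_force: [0.2, 0.4, 0.5]
opening: 0.0854
gripper_force: 0.0
time_s: 11.2
tcp_pos: [0.5919, -0.0237, 0.052]
ee_rot: [[-0.191, 0.982, 0.0], [0.982, 0.191, -0.0], [-0.0, 0.0, -1.0]]
contact_force: [-0.4, -0.2, 4.0]
opening: 0.053
gripper_force: 21.4
time_s: 11.7
tcp_pos: [0.5918, -0.0237, 0.0517]
ee_rot: [[-0.191, 0.982, -0.0], [0.982, 0.191, 0.0], [0.0, -0.0, -1.0]]
contact_force: [0.3, -1.0, -0.4]
opening: 0.0856
gripper_force: 0.0
t 11.7 p [ 0.5918 -0.0237  0.0517] yaw 11.01 op 0.0856 q6 -0.43 F [ 0.3 -1.  -0.4]
[ 0.0001  0.0002 -0.0003] spin 0.0
```

```bash
python3 -m crank '[[0,0,-0.05,0],[0,0,-0.1,0],[0,0,-0.1,0]]' 100; python3 st.py .6133 -.2073 .13 104.3 .6133 -.2073 .069 104.3
```

```text
time_s: 12.08
tcp_pos: [0.5935, -0.024, 0.1558]
ee_rot: [[-0.191, 0.982, 0.007], [0.982, 0.191, -0.002], [-0.003, 0.007, -1.0]]
contact_force: [0.4, -0.1, -1.4]
opening: 0.085
gripper_force: 0.0
t 12.075 p [ 0.5935 -0.024   0.1558] yaw 11.02 op 0.085 q6 -0.43 F [ 0.4 -0.1 -1.4]
[-0.1836 -0.0158  0.0262] spin 86.7
[-0.1834 -0.0162  0.0872] spin 86.7
```

```bash
python3 -m crank '[[-0.06,-0.005,0,10],[-0.12,-0.01,0,20],[-0.1844,-0.014,0,30],[-0.1844,-0.014,0,87],[-0.1844,-0.014,0,87],[-0.1844,-0.014,0,87],[-0.1844,-0.014,0,87],[-0.1844,-0.014,0.02,87],[-0.1844,-0.014,0.02,87],[-0.1844,-0.014,0.02,87]]' 50 20; python3 st.py .6133 -.2073 .069 104.3
python3 - <<'E'
from h import *
S=arm.read_camera("scene")
u,v=proj("scene",np.array([.6133,-.2073,.09]))
cv2.imwrite("pics/kn1.png",cv2.resize(S[int(v)-45:int(v)+45,int(u)-45:int(u)+45,::-1],(540,540),interpolation=cv2.INTER_CUBIC))
E
```

```text
time_s: 13.32
tcp_pos: [0.613, -0.2072, 0.1307]
ee_rot: [[0.97, 0.243, -0.001], [0.243, -0.97, 0.001], [-0.001, -0.001, -1.0]]
contact_force: [-0.1, -0.1, 0.3]
opening: 0.0429
gripper_force: 0.0
t 13.325 p [ 0.613  -0.2072  0.1307] yaw -75.95 op 0.0429 q6 0.82 F [-0.1 -0.1  0.3]
[0.0003 0.0002 0.0617] spin -0.3
```

View pics/kn1.png

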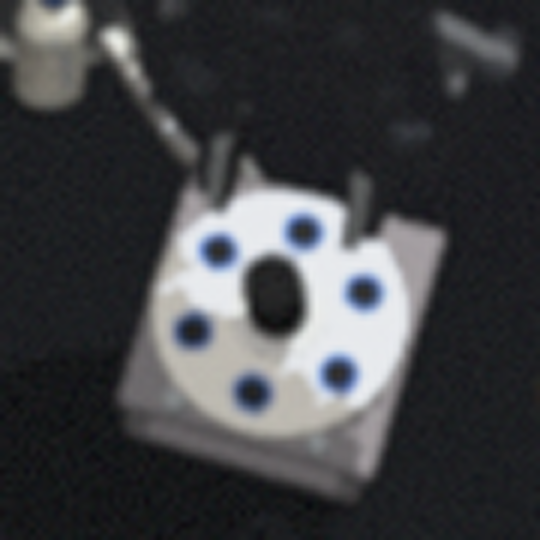

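The fingers straddle the knob (fingertips near (215,170) and (358,210), knob at (275,295)). I'll descend and close.

```bash
python3 -m crank '[[0,0,0.03,0],[0,0,0.045,0],[0,0,0.055,0],[0,0,0.0617,0],[0,0,0.0617,0]]' 50 20; python3 -m crank '[[0,0,0,0],[0,0,0,0],[0,0,0,0],[0,0,0,0],[0,0,0,0]]' 20 20
```

```text
time_s: 14.0
tcp_pos: [0.6134, -0.2074, 0.0701]
ee_rot: [[0.97, 0.242, -0.0], [0.242, -0.97, -0.0], [-0.0, 0.0, -1.0]]
contact_force: [-0.0, -1.2, -0.3]
opening: 0.0422
gripper_force: 0.0
time_s: 14.62
tcp_pos: [0.6136, -0.2073, 0.0708]
ee_rot: [[0.97, 0.242, 0.001], [0.242, -0.97, -0.0], [0.001, 0.0, -1.0]]
contact_force: [-0.4, 3.0, 6.2]
opening: 0.023
gripper_force: 21.2
```

```bash
python3 -m crank '[[0,0,-0.01,0],[0,0,-0.03,0],[0,0,-0.06,0],[0,0,-0.09,0],[0,0,-0.09,0],[0,0,-0.09,0]]' 20 20
python3 - <<'E'
from h import *
S=arm.read_camera("scene");s=arm.read_state();p=np.array(s["tcp_pos"])
u,v=proj("scene",p)
cv2.imwrite("pics/lift.png",cv2.resize(S[int(v)-50:int(v)+50,int(u)-50:int(u)+50,::-1],(500,500),interpolation=cv2.INTER_CUBIC))
print(s["contact_force"],s["moment"],s["gripper_force"])
E
```

```text
time_s: 15.38
tcp_pos: [0.6127, -0.2072, 0.1585]
ee_rot: [[0.97, 0.242, -0.002], [0.242, -0.97, 0.001], [-0.002, -0.001, -1.0]]
contact_force: [-0.7, -0.0, -2.5]
opening: 0.0233
gripper_force: 20.5
[ 0.84494665  0.05730498 -2.57056711] [0.05171521 0.03822619 0.0350487 ] 20.52987903356552
```

View pics/lift.png

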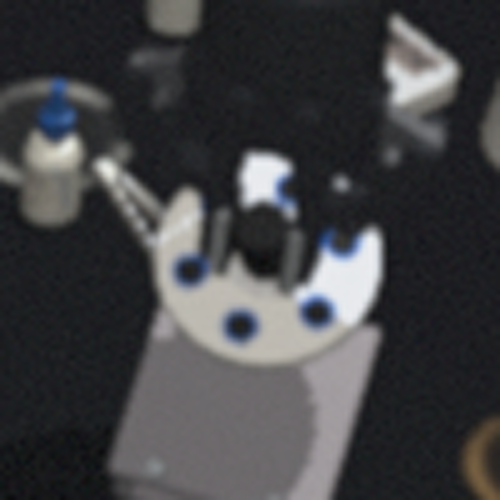

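```bash
python3 -m crank '[[-0.02,-0.06,0,0],[-0.04,-0.12,0,0],[-0.06,-0.18,0,0],[-0.0822,-0.2391,0,0],[-0.0822,-0.2391,0.04,0],[-0.0822,-0.2391,0.08,0],[-0.0822,-0.2391,0.095,0],[-0.0822,-0.2391,0.095,0]]' 20 20; python3 -m crank '[[0,0,0.004,0],[0,0,0.008,0],[0,0,0.012,0],[0,0,0.016,0],[0,0,0.020,0],[0,0,0.020,0]]' 20 20
```

```text
time_s: 16.42
tcp_pos: [0.4754, 0.0047, 0.0645]
ee_rot: [[0.97, 0.242, -0.002], [0.242, -0.97, 0.0], [-0.002, -0.001, -1.0]]
contact_force: [0.5, 0.1, -2.1]
opening: 0.0232
gripper_force: 20.7
time_s: 17.18
tcp_pos: [0.478, 0.0043, 0.0467]
ee_rot: [[0.97, 0.242, 0.006], [0.242, -0.97, -0.001], [0.006, 0.003, -1.0]]
contact_force: [3.6, 0.7, 9.7]
opening: 0.0231
gripper_force: 22.4
```

```bash
python3 -m crank '[[0,0,0.003,0],[0,0,0.005,0],[0,0,0.007,0],[0,0,0.007,0]]' 20 20; python3 -m crank '[[0,0,0.002,0],[0,0,0.004,0],[0,0,0.006,0],[0,0,0.006,0]]' 20 20
```

```text
time_s: 17.68
tcp_pos: [0.4801, 0.004, 0.0411]
ee_rot: [[0.97, 0.242, 0.012], [0.242, -0.97, -0.002], [0.011, 0.005, -1.0]]
contact_force: [8.6, 2.6, 17.8]
opening: 0.0234
gripper_force: 23.8
time_s: 18.18
tcp_pos: [0.4799, 0.004, 0.0347]
ee_rot: [[0.97, 0.242, 0.011], [0.242, -0.97, -0.002], [0.011, 0.005, -1.0]]
contact_force: [8.7, 3.2, 15.6]
opening: 0.023
gripper_force: 18.9
```

```bash
python3 -m crank '[[0,0,0,0],[0,0,0,0],[0,0,0,0],[0,0,0,0]]' 60 20
python3 - <<'E'
from h import *
s=arm.read_state();p=np.array(s["tcp_pos"]);print(p,s["contact_force"],s["opening"])
S=arm.read_camera("scene");u,v=proj("scene",p)
cv2.imwrite("pics/tab.png",cv2.resize(S[int(v)-50:int(v)+50,int(u)-50:int(u)+50,::-1],(500,500),interpolation=cv2.INTER_CUBIC))
E
```

```text
time_s: 18.68
tcp_pos: [0.4755, 0.0047, 0.0319]
ee_rot: [[0.97, 0.242, -0.0], [0.242, -0.97, 0.0], [-0.0, -0.0, -1.0]]
contact_force: [0.1, -1.1, 0.3]
opening: 0.0509
gripper_force: 0.0
[0.47551272 0.0047477  0.0319333 ] [ 0.13096753 -1.13110796  0.29269804] 0.05089568588901782
```

View pics/tab.png

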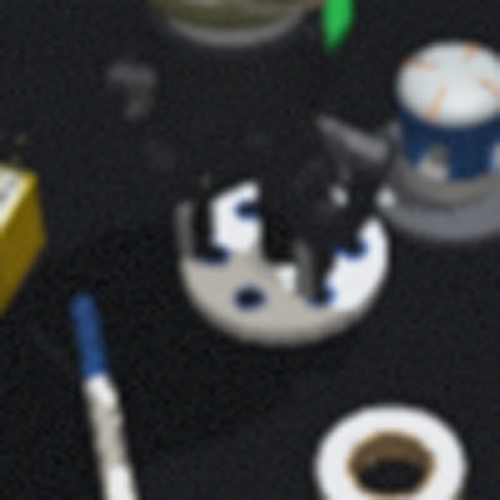

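```bash
python3 - <<'E'
from h import *
s=arm.read_state();p=np.array(s["tcp_pos"]);R=np.array(s["ee_rot"])
u,v=map(int,proj("scene",p))
S=arm.read_camera("scene");c=S[v-50:v+50,u-50:u+50].astype(int)
m=(c.min(2)>115).astype(np.uint8);m[:,78:]=0;m[75:]=0;m[:,:35]=0
h=cv2.convexHull(np.argwhere(m)[:,::-1].astype(np.int32)).reshape(-1,2)
print(h.min(0),h.max(0))
# width extremes left/right -> centre; front edge (bottom-most) at z~.005
X=plane("scene",(u-50+284/5,v-50+270/5),0.0);print(X,R.T@(X-p))
# disc outline projected for trial centres: compare extents
for dx in(-.005,0,.005,.01,.015):
    C=p+R[:,0]*dx;a=np.linspace(0,6.28,90)
    P=np.array([proj("scene",np.array([C[0]+.048*np.cos(t),C[1]+.048*np.sin(t),z])) for t in a for z in(0,.01)])-[u-50,v-50]
    print(dx,P.min(0).round(1),P.max(0).round(1))
E
```

```text
[37 27] [77 66]
[0.49848666 0.00521427 0.        ] [0.02237619 0.00507984 0.03196814]
-0.005 [29.1 43.5] [70.3 77.3]
0 [30.1 42.1] [71.1 75.8]
0.005 [31.1 40.8] [72.  74.2]
0.01 [32.  39.4] [72.9 72.6]
0.015 [33. 38.] [73.7 71.1]
```

The rotor lies flat, and its axis is about 22 mm ahead along tool x because it pivoted on its low edge. I'll move onto it and squeeze, pull it clear of the stand, then squeeze it again at 90°.

```bash
python3 -m crank '[[0.011,0.002,0,0],[0.022,0.004,0,0],[0.022,0.004,0.002,0],[0.022,0.004,0.002,0]]' 60 20;  python3 -m crank '[[0,0,0,0],[0,0,0,0],[0,0,0,0],[0,0,0,0],[0,0,-0.004,0],[-0.01,0,-0.004,0],[-0.02,0,-0.004,0],[-0.025,0,-0.004,0],[-0.025,0,-0.004,0],[-0.025,0,0,0],[-0.025,0,0.001,0]]' 20 20; python3 -m crank '[[0,0,0,0],[0,0,0,0],[0,0,0,0],[0,0,0,0]]' 60; python3 -m crank '[[0,0,0,30],[0,0,0,60],[0,0,0,90],[0,0,0,90],[0,0,0,90],[0,0,0,90],[0,0,0,90],[0,0,0,90],[0,0,0,90],[0,0,0,90]]' 60
python3 - <<'E'
from h import *
s=arm.read_state();p=np.array(s["tcp_pos"]);print(p)
S=arm.read_camera("scene");u,v=proj("scene",p)
cv2.imwrite("pics/tab2.png",cv2.resize(S[int(v)-50:int(v)+50,int(u)-50:int(u)+50,::-1],(500,500),interpolation=cv2.INTER_CUBIC))
E
```

```text
time_s: 19.27
tcp_pos: [0.4977, 0.0063, 0.0297]
ee_rot: [[0.97, 0.242, -0.001], [0.242, -0.97, 0.0], [-0.001, -0.0, -1.0]]
contact_force: [-0.9, -0.7, 0.5]
opening: 0.0512
gripper_force: 0.0
time_s: 20.65
tcp_pos: [0.4742, -0.0, 0.0299]
ee_rot: [[0.97, 0.242, 0.001], [0.242, -0.97, -0.0], [0.0, 0.0, -1.0]]
contact_force: [-8.1, 0.1, 23.4]
opening: 0.0236
gripper_force: 22.3
time_s: 21.15
tcp_pos: [0.4737, 0.0001, 0.029]
ee_rot: [[0.97, 0.242, -0.0], [0.242, -0.97, 0.0], [-0.0, -0.0, -1.0]]
contact_force: [-1.4, 1.0, -0.1]
opening: 0.0514
gripper_force: 0.0
time_s: 22.4
tcp_pos: [0.4737, 0.0001, 0.0291]
ee_rot: [[0.243, -0.97, -0.0], [-0.97, -0.243, -0.0], [0.0, 0.0, -1.0]]
contact_force: [-0.3, 0.6, 0.2]
opening: 0.0511
gripper_force: 0.0
[4.73733804e-01 1.00516142e-04 2.90768524e-02]
```

View pics/tab2.png

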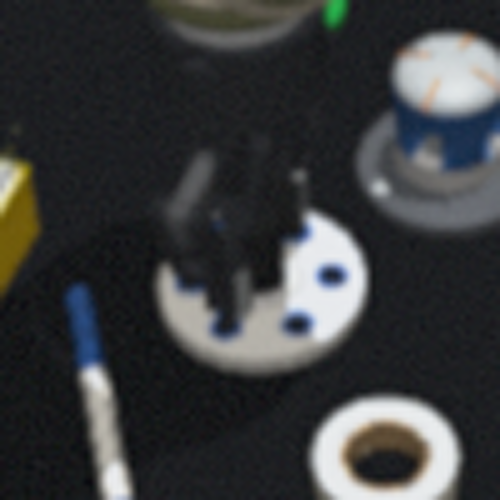

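```bash
python3 -m crank '[[0,0,0,0],[0,0,0,0],[0,0,0,0],[0,0,0,0],[0,0,0,0],[0,0,0,0]]' 20 30; python3 -m crank '[[0,0,-0.02,0],[0,0,-0.05,0],[0,0,-0.08,0],[0,0,-0.098,0],[0.015,-0.03,-0.098,0],[0.03,-0.06,-0.098,0],[0.045,-0.09,-0.098,0],[0.0518,-0.1088,-0.098,0],[0.0518,-0.1088,-0.098,0],[0.0518,-0.1088,-0.098,0],[0.0518,-0.1088,-0.098,0]]' 20 30;python3 st.py .5918 -.0237 .107 0
```

```text
time_s: 23.2
tcp_pos: [0.474, 0.0001, 0.0293]
ee_rot: [[0.242, -0.97, 0.001], [-0.97, -0.242, -0.0], [0.0, -0.001, -1.0]]
contact_force: [1.8, 0.9, 5.1]
opening: 0.0234
gripper_force: 29.6
time_s: 24.58
tcp_pos: [0.5911, -0.0236, 0.1271]
ee_rot: [[0.242, -0.97, -0.001], [-0.97, -0.242, 0.0], [-0.0, 0.001, -1.0]]
contact_force: [-0.2, -0.4, -1.8]
opening: 0.0231
gripper_force: 30.1
t 24.575 p [ 0.5911 -0.0236  0.1271] yaw -165.98 op 0.0231 q6 2.66 F [-0.2 -0.4 -1.8]
[ 0.0003 -0.0007  0.0201] spin 14.0
```

```bash
python3 -m crank '[[0,0,0.006,0],[0,0,0.011,0],[0,0,0.015,0],[0,0,0.017,0],[0,0,0.017,0],[0,0,0.017,0]]' 20 30;python3 st.py .5918 -.0237 .107 0
python3 - <<'E'
from h import *
s=arm.read_state();p=np.array(s["tcp_pos"])
S=arm.read_camera("scene");T=arm.read_camera("top")
u,v=map(int,proj("scene",p-[0,0,.03]));a,b=map(int,proj("top",p-[0,0,.03]))
cv2.imwrite("pics/pl.png",np.hstack([cv2.resize(S[v-28:v+28,u-28:u+28,::-1],(560,560),interpolation=cv2.INTER_CUBIC)]))
E
```

```text
time_s: 25.32
tcp_pos: [0.5919, -0.0238, 0.1102]
ee_rot: [[0.242, -0.97, 0.0], [-0.97, -0.242, -0.0], [0.0, -0.0, -1.0]]
contact_force: [-0.1, -0.6, -2.4]
opening: 0.023
gripper_force: 30.1
t 25.325 p [ 0.5919 -0.0238  0.1102] yaw -165.99 op 0.023 q6 2.66 F [-0.1 -0.6 -2.4]
[-0.0002  0.0001  0.0032] spin 14.0
```

View pics/pl.png

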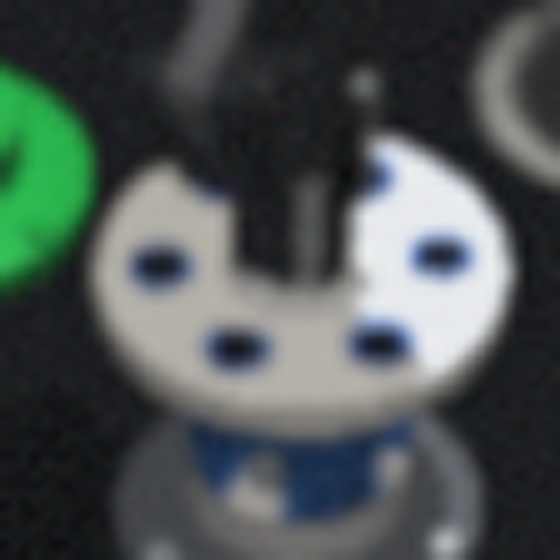

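The rotor disc hangs level, centred over the head: disc spans columns 92–515 and the head is centred near column 303. I'll lower it in small steps until it touches.

```bash
python3 -m crank '[[0,0,0.001,0],[0,0,0.0015,0],[0,0,0.002,0],[0,0,0.002,0]]' 20 30;python3 -m crank '[[0,0,0.0005,0],[0,0,0.001,0],[0,0,0.001,0]]' 20 30
```

```text
time_s: 25.92
tcp_pos: [0.5918, -0.0238, 0.108]
ee_rot: [[0.242, -0.97, -0.0], [-0.97, -0.242, 0.0], [-0.0, 0.0, -1.0]]
contact_force: [-0.1, -0.9, -1.9]
opening: 0.0234
gripper_force: 30.1
time_s: 26.3
tcp_pos: [0.5919, -0.0238, 0.1073]
ee_rot: [[0.242, -0.97, 0.0], [-0.97, -0.242, -0.0], [0.0, -0.0, -1.0]]
contact_force: [-0.8, 0.2, 0.1]
opening: 0.0231
gripper_force: 30.3
```

```bash
python3 -m crank '[[0,0,0.0005,0],[0,0,0.0005,0],[0,0,0.0005,0]]' 20 30
```

```text
time_s: 26.68
tcp_pos: [0.5919, -0.0238, 0.1072]
ee_rot: [[0.242, -0.97, 0.001], [-0.97, -0.242, -0.0], [0.0, -0.0, -1.0]]
contact_force: [-2.2, 0.5, 6.1]
opening: 0.0234
gripper_force: 30.9
```

```bash
python3 -m crank '[[0,0,-0.0004,0],[0,0,-0.0004,0]]' 20 20; python3 -m crank '[[0,0,0,0],[0,0,0,0],[0,0,0,0],[0,0,0,0],[0,0,0,0],[0,0,0,0]]' 38 20
python3 - <<'E'
from h import *
for n in("scene","top"):
    np.save(f"pics/{n}_r.npy",arm.read_camera(n))
S=np.load("pics/scene_r.npy").astype(int);u,v=map(int,proj("scene",np.array([.5918,-.0237,.083])))
c=S[v-28:v+28,u-28:u+28];m=(c.min(2)>115)&(np.indices(c.shape[:2])[0]<44)
p=np.argwhere(m)[:,::-1];print(p.min(0)*10,p.max(0)*10)
E
```

```text
time_s: 26.92
tcp_pos: [0.5919, -0.0238, 0.1072]
ee_rot: [[0.242, -0.97, 0.0], [-0.97, -0.242, -0.0], [0.0, -0.0, -1.0]]
contact_force: [-2.1, 0.2, 4.6]
opening: 0.0231
gripper_force: 30.7
time_s: 27.68
tcp_pos: [0.5919, -0.0238, 0.107]
ee_rot: [[0.242, -0.97, 0.0], [-0.97, -0.242, -0.0], [0.0, -0.0, -1.0]]
contact_force: [0.3, 0.3, -0.8]
opening: 0.0323
gripper_force: 0.0
[100  50] [550 420]
```

```bash
python3 -m crank '[[0,0,0,0],[0,0,0,0],[0,0,-0.01,0],[0,0,-0.03,0],[0,0,-0.06,0],[0,0,-0.1,0],[0,0,-0.14,0],[0,0,-0.14,0]]' 60
python3 - <<'E'
from h import *
# finger clear; tilt from triangulated pockets if both views see them
def pk(n):
    I=arm.read_camera(n).astype(int);np.save(f"pics/{n}_f.npy",I.astype(np.uint8))
    u,v=map(int,proj(n,np.array([.5918,-.0237,.088])));w=30;c=I[v-w:v+w,u-w:u+w]
    m=((c[:,:,2]-c[:,:,0]>25)).astype(np.uint8);k,l,st,ce=cv2.connectedComponentsWithStats(m)
    return [(ce[i]+[u-w,v-w],st[i,4]) for i in range(1,k) if st[i,4]>4]
for n in("scene","top"):
    for c,a in pk(n): X=plane(n,c,.088);print(n,c.round(1),a,((X-[.5918,-.0237,.088])*1000).round(1)[:2],round(1000*np.hypot(*(X[:2]-[.5918,-.0237])),1))
E
```

```text
time_s: 28.78
tcp_pos: [0.5928, -0.024, 0.251]
ee_rot: [[0.242, -0.97, 0.007], [-0.97, -0.242, -0.002], [0.003, -0.006, -1.0]]
contact_force: [0.1, -0.0, -0.0]
opening: 0.0511
gripper_force: 0.0
scene [235.2 173.9] 150 [-11.   71.5] 72.3
scene [270.1 174.7] 21 [36.5  2.8] 36.7
scene [253.2 176.2] 6 [ 8.3 32.1] 33.2
scene [277.  183.1] 28 [ 22.5 -27.3] 35.4
scene [250.3 184.3] 6 [-18.3  20.2] 27.3
scene [270.6 191.7] 36 [ -9.9 -32.3] 33.8
scene [256.8 192.5] 16 [-31.2  -8.3] 32.3
scene [265.9 204.5] 66 [-49.6 -48. ] 69.1
scene [254.6 202.6] 23 [-60.1 -24. ] 64.7
top [242.2 187.8] 5 [ 5.6 31.9] 32.3
top [245.7 199.2] 23 [-21.6  23.9] 32.2
top [257.2 204.2] 16 [-33.7  -3.2] 33.8
top [261.6 202.8] 5 [-30.4 -13.6] 33.3
```

```bash
python3 -m crank '[[0,0,0,0],[0,0,0,0],[0,0,0,0],[0,0,0,0],[0,0,0,0],[0,0,0,0],[0,0,0,0],[0,0,0,0]]' >/dev/null; python3 - <<'E'
from h import *
A=np.load("pics/scene_f.npy").astype(float);S=arm.read_camera("scene").astype(float)
u,v=map(int,proj("scene",np.array([.5918,-.0237,.088])));w=28
g=lambda I:I[v-8:v+24,u-w:u+w].mean(2).astype(np.float32)
print(cv2.phaseCorrelate(g(A),g(S)),abs(g(A)-g(S)).mean(),arm.read_state()["time_s"])
# silhouette of disc, predicted for level
m=(S[:,:,:].min(2)>115)[v-w:v+20,u-w:u+w];p=np.argwhere(m)[:,::-1]
P=np.array([proj("scene",np.array([.5918+.048*np.cos(t),-.0237+.048*np.sin(t),z])) for t in np.linspace(0,6.28,180) for z in(.078,.088)])-[u-w,v-w]
print(p.min(0),p.max(0),P.min(0).round(1),P.max(0).round(1))
E
```

```text
((0.007343038209281616, -0.034510648418027756), 1.0134988722701868) 1.6475075 29.925
[10  0] [55 45] [ 8.5 15. ] [49.4 46.1]
```

The rotor has not moved for a second and lies level where predicted, so I'm handing in.

```bash
python3 -c "
from station import arm
print(arm.finish_job())"
```

```text
the job is handed in; nothing more can be done
None
```

I handed the job in at about 30 s: the head is fully home on the grey stand, and the rotor, levelled on the bench on the way, sits on the crown, level to about 1–2° and still for the second I watched after letting go.

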